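Empty the ball tube under a low shelf roof

TASK

Take the tube with the blue band out of its sloping holder, reach its mouth in under the low clear roof of the shelf and tip both steel balls into the green tray there, without knocking the tube against the shelf. Then lay the empty tube back in its holder as it was and let go; leave the red-banded tube where it lies.

Things in the scene. Friction and masses are not known exactly. Their poses are not given: they have to be found in the camera images.
- tube_blue: clear plastic tube with a blue band at the mouth and a blue base, 42 mm outside, 36 mm inside diameter, 190 mm long, about 0.12 kg, open at the mouth only. Origin: centre of the base's outer face; z runs along the tube to the mouth. It starts in its holder with the mouth 25 degrees above level, pointing away from the robot (within 23 degrees); two loose steel balls lie at its base and roll out once the mouth is lower than the base
- holder_blue: fixed holder of that tube: white base plate 160 x 70 x 8 mm, two open-topped grey V-supports, each 12 mm thick, 12 and 125 mm along the tube from its base, and a low stop 1.5 mm behind the base. Between the supports the tube's sides are free to grasp from above; it lifts straight up. Origin: under the plate's centre, x ahead. Tube's origin when home: x -75, y 0, z 49 mm
- ball_blue1_center (a point): centre of a steel ball, 22 mm in diameter, 43 g, loose in the blue-banded tube
- ball_blue2_center (a point): centre of the other steel ball, 22 mm, 43 g, loose in the same tube
- shelf: fixed two-decked shelf on legs: clear roof 180 mm wide (y), 170 deep (x), yellow front edge, underside 275, top 287 mm above the worktop; grey side (160 mm apart inside) and back walls, open toward the robot. On its lower deck, 125 mm up, a fixed green tray, 160 mm wide, floor at 129, rim at 165 mm, from 25 to 160 mm behind the front edge. Origin: on the worktop below the middle of the front edge; x goes in, z up
- tube_red: a like tube with a red band and base and two white balls in it, in a like holder of its own; not to be disturbed. Which of the two tubes lies left and which right changes. Origin and axes as for the blue-banded tube

How it is judged:
By the outcome, as a careful person would: the job done as asked, in the order asked, and still so for the second after the job is handed in, with the robot touching nothing.
It also fails if it takes over 48 s, if anything falls off the work surface, if the arm or the gripper's body presses on something with over 40 N, if the wrist force passes 120 N, or if a joint passes its speed limit or range.

ROBOT

A 7-joint arm with a two-finger parallel gripper is mounted at the origin on a cart in front of the work surface, level with it; the furniture and walls round the work are solid. World frame = base frame: x ahead of the robot, y to its left, z up, the work surface at z = 0. Lengths are in mm, angles in rad, forces in N, time in s.
With the tool pointing down it reaches from about 400 to 900 mm from the base axis. Payload 5.6 kg.
Tool frame: the origin (TCP) lies midway between the tips of the shut fingers; the grasp point (between the pads) lies 19 mm behind it; z points along the fingers, y is the line along which they close (so a half turn about z gives the same grasp; the last joint's range is limited). The gripper opens to 92 mm and grips with 3 to 60 N. Pads are 20 mm wide; open, the fingers measure 128 mm over their backs; the gripper's body (75 mm by 189 mm) begins 69 mm behind the grasp point.
Start: joints at [1.094, 0.468, -0.012, 1.603, 0.006, 1.071, -0.056], TCP at [273.17, -589.819, 214.592] pointing down, gripper open.
Joint ranges: [-2.53, 2.53], [-0.31, 2.02], [-1.57, 1.55], [0.28, 2.44], [-1.29, 4.43], [0.15, 1.84], [-2.92, 2.92]. Speed limits (rad/s): [2.57, 2.57, 3.14, 3.14, 3.14, 3.14, 3.14].

INTERFACE

Orientations are given as a rotation vector (axis times angle).
In Python, from cell import robot, grip, kin, viewer gives the robot as it stands. Calls block until the motion is done:
- robot.movep(position, orientation): joint-space move of the TCP to a pose.
- robot.servo_line(position, feed=150, rotation=None): straight line of the TCP; rotation=None keeps the orientation; feed is the mean speed in mm/s.
- robot.goto_joints(angles): joint-space move.
- grip(opening, newtons=None): opening from 0.0 (shut) to 1.0 (fully open); newtons is the grip in N (None keeps the last); returns when the fingers have stopped.
- robot.hold(seconds).
- kin.ik(position, orientation): joint angles nearest the present ones, or None.
- robot.observe(): the state.
- viewer.read_camera(name): name is "side" or "top" or "wrist"; returns the picture (384x512x3 uint8, red, green, blue); there is no depth.
- viewer.camera_info(name): a dict with "camera_matrix" (3x3 intrinsics, pixels), "R" (3x3) and "t" (3): a world point X has camera coordinates R X + t. Camera axes: x right, y down, z forward; pixel columns grow to the right and rows downward; lengths in mm; the calibration is good to about 2 mm. A picture is of the moment at which its call begins: read the wrist's pose just before it. camera_info takes no time and is no camera call; for the wrist camera it gives the pose at the moment of the call.
A pose or a line that the arm cannot do raises robot.IKError and nothing moves.
- robot.job_done(): hands the job in; it is judged then, once.
Trained networks look in the newest picture that a camera, given by its name, has taken for a name from the list of things; names that differ only in an ending like _2 or _b are one class to them, and where a whole thing is asked for, a point or a joint stands for the part that bears it (a point fixed in the world has none). Each returns a list of dicts, best first, with "confidence" (0 to 1); they miss things now and then, are a little off and sometimes report something else, mostly with a low value. They report only what shows in the picture. A call takes as long as a camera call.
- viewer.silhouettes(name, camera): "mask" (384x512 bool, what is visible of it).
- viewer.pinpoint(name, camera): "at" ([x, y, z] in mm, in the coordinates of the camera as it stood for that picture, good to about 4 mm: a listed point, or the origin of a listed thing).
The state is a dict: "t": time; "joints": joint angles; "joint_velocities": joint speeds; "joint_torque": joint torques, N m; "tcp_pos": TCP position; "tcp_rot": TCP orientation; "contact_force": force on the tool from outside, world axes, zero at the start; "wrist_torque": the same for the moment, N m; "grip_width": opening from 0.0 (shut) to 1.0 (fully open); "grip_force": force on a finger pad.
Only numpy, scipy, OpenCV 4.12 (cv2) and the standard library are available. Lean on these libraries where they do the work, as an engineer would, in place of code of your own. Each camera call takes 0.05 s, during which the arm holds its last target. There are 200 camera calls.

## Working session

There is one attempt and no reset: what is moved stays moved. The work goes in short steps, each a Python script; the robot and the scene stay as the last script left them, time stands still between calls to the robot, and variables do not carry over. Pictures are saved under pics/ and viewed, at most 10 in all, crops included, and the job is handed in when it is done.

```bash
mkdir -p pics; ls; cat > h.py <<'E'
import numpy as np, cv2
from scipy.spatial.transform import Rotation as Rn
from cell import robot, grip, kin, viewer
np.set_printoptions(precision=2, suppress=True)
def snap(cam,fn=None):
    ci=viewer.camera_info(cam); im=viewer.read_camera(cam)
    if fn: cv2.imwrite('pics/'+fn,im[:,:,::-1])
    return ci,im
def pin(name,cam,ci,n=3):
    R=np.array(ci['R']);t=np.array(ci['t'])
    return [(round(d['confidence'],2),R.T@(np.array(d['at'])-t)) for d in viewer.pinpoint(name,cam)[:n]]
E
python3 - <<'E'
from h import *
print(robot.observe()['t'])
ims=[]
for cam in ['side','top']:
    ci,im=snap(cam); ims.append(im)
    print(cam,'campos',-np.array(ci['R']).T@np.array(ci['t']),np.array(ci['camera_matrix'])[0])
    for n in ['tube_blue','holder_blue','ball_blue1_center','ball_blue2_center','shelf','tube_red']:
        print(n,pin(n,cam,ci))
print(robot.observe()['t'])
cv2.imwrite('pics/a.png',cv2.resize(np.vstack(ims),(None),fx=.78,fy=.78)[:,:,::-1])
E
```

```text
pics
0.0
side campos [ 99.13 395.85 415.52] [477.42   0.   258.39]
tube_blue [(0.86, array([ 382.92, -225.7 ,   52.21]))]
holder_blue [(0.97, array([ 450.81, -208.09,   -1.22]))]
ball_blue1_center []
ball_blue2_center []
shelf []
tube_red [(0.58, array([ 366.65, -409.45,   44.72]))]
top campos [ 332.64 -327.73  909.89] [391.23   0.   255.16]
tube_blue [(0.77, array([ 382.27, -225.68,   47.32]))]
holder_blue [(0.89, array([ 452.52, -207.02,    1.64]))]
ball_blue1_center []
ball_blue2_center []
shelf []
tube_red [(0.69, array([ 368.4 , -409.6 ,   46.34]))]
0.7
```

View pics/a.png

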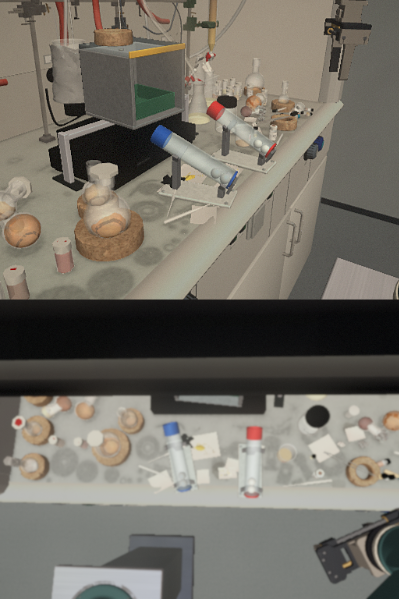

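The side view shows the shelf with its yellow edge (about 90–185, 45–57), the blue tube at (195,155) and the red one at (243,130). The top view shows the blue tube on the left, with a dark beam hiding the shelf. I'll zoom in on the shelf.

```bash
python3 - <<'E'
from h import *
ci,im=snap('side'); c=im[20:180,80:260]
ct,it=snap('top'); d=it[80:270,150:400]
a=cv2.resize(c,None,fx=3.3,fy=3.3,interpolation=cv2.INTER_CUBIC); b=cv2.resize(d,(594,451))
cv2.imwrite('pics/b.png',a[:,:,::-1]);cv2.imwrite('pics/c.png',b[:,:,::-1])
for cam,I,C in(('side',im,ci),('top',it,ct)):
    hsv=cv2.cvtColor(I,cv2.COLOR_RGB2HSV)
    m=cv2.inRange(hsv,(18,110,120),(32,255,255)); n,l,s,ce=cv2.connectedComponentsWithStats(m)
    print(cam,[(s[i].tolist()) for i in range(1,n) if s[i][4]>25])
    viewer_m=viewer.silhouettes('shelf',cam); print([(x['confidence'],x['mask'].sum()) for x in viewer_m])
E
```

```text
side [[267, 36, 9, 29, 143], [165, 55, 73, 20, 580], [237, 224, 13, 8, 64]]
[(0.96, np.int64(16421)), (0.3, np.int64(2960))]
top [[252, 188, 9, 4, 26], [440, 336, 11, 8, 52]]
[(0.59, np.int64(1039))]
```

View pics/b.png

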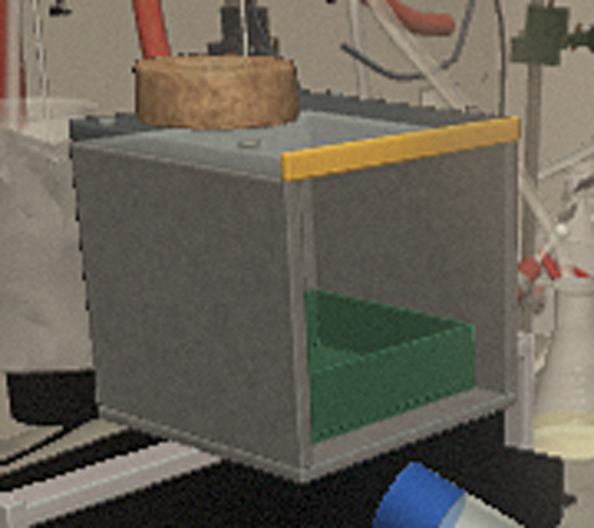

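View pics/c.png

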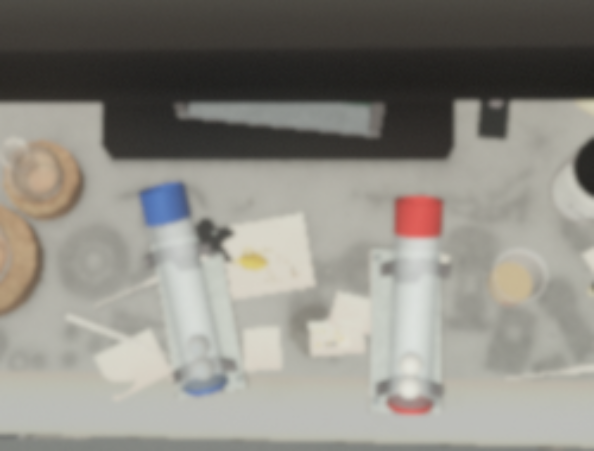

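The crops show the shelf's yellow edge running from (166,67) to (238,56) in full side pixels. The tray's front corners and the deck's front edge (just below the beam in the top view) are also visible. I'll turn these into positions.

```bash
cat >> h.py <<'E'
def ray(ci,uv,z):
    R=np.array(ci['R']);t=np.array(ci['t']);K=np.array(ci['camera_matrix'])
    c=-R.T@t; d=R.T@np.linalg.inv(K)@np.array([*uv,1.]); return c+d*(z-c[2])/d[2]
def proj(ci,X):
    p=np.array(ci['camera_matrix'])@(np.array(ci['R'])@np.array(X)+np.array(ci['t'])); return p[:2]/p[2]
E
python3 - <<'E'
from h import *
from scipy.optimize import least_squares
ci=viewer.camera_info('side');ct=viewer.camera_info('top')
S=lambda u,v:(u/3.3+80-.35,v/3.3+20-.35)
T=lambda u,v:(u/594*250+150,v/451*190+80)
for n,p,z in [('yLt',(283,155),287),('yLb',(283,180),275),('yRt',(520,118),287),('yRb',(520,137),275),('tray R rim',(473,325),165),('trayR bot',(473,387),125),('trayL bot',(315,440),125),('deckR',(513,398),125),('deckL',(303,470),125)]:
    print(n,S(*p),ray(ci,S(*p),z))
for p in [(178,118),(382,136)]: print('top',ray(ct,T(*p),125),ray(ct,T(*p),287))
# fit: front-edge corners
obs=[((283,155),(0,90,287)),((283,180),(0,90,275)),((520,118),(0,-90,287)),((520,137),(0,-90,275)),((473,325),(25,-80,165)),((473,387),(25,-80,125)),((513,398),(0,-90,125)),((303,468),(0,90,125))]
def W(q,l): c,s=np.cos(q[2]),np.sin(q[2]); return (q[0]+c*l[0]-s*l[1],q[1]+s*l[0]+c*l[1],l[2])
f=lambda q:np.concatenate([proj(ci,W(q,l))-S(*p) for p,l in obs])
r=least_squares(f,[700,-250,0],loss='soft_l1',x_scale=[100,100,.2]); print(r.x,np.degrees(r.x[2])); print(r.fun.reshape(-1,2))
q=r.x
print('top proj', [proj(ct,W(q,(0,s*90,z))) for z in (125,287) for s in (1,-1)],T(178,118),T(382,136))
E
```

```text
yLt (165.40757575757576, 66.61969696969697) [ 620.13 -204.09  287.  ]
yLb (165.40757575757576, 74.19545454545455) [ 620.67 -203.7   275.  ]
yRt (237.2257575757576, 55.407575757575756) [ 598.18 -383.08  287.  ]
yRb (237.2257575757576, 61.165151515151514) [ 603.25 -391.06  275.  ]
tray R rim (222.98333333333335, 118.13484848484849) [ 623.27 -370.63  165.  ]
trayR bot (222.98333333333335, 136.9227272727273) [ 625.6  -373.46  125.  ]
trayL bot (175.10454545454544, 152.98333333333335) [ 642.54 -243.32  125.  ]
deckR (235.10454545454547, 140.25606060606063) [ 593.27 -368.69  125.  ]
deckL (171.46818181818182, 162.07424242424244) [ 617.25 -202.75  125.  ]
top [ 613.38 -202.08  125.  ] [ 555.44 -228.02  287.  ]
top [ 596.17 -382.77  125.  ] [ 541.77 -371.41  287.  ]
[ 608.78 -291.89   -0.11] -6.318359945985676
[[ 0.02  0.23]
 [ 0.44  0.25]
 [-0.81  0.07]
 [-0.83  0.85]
 [ 0.35 -0.5 ]
 [ 0.51 -0.02]
 [ 1.08 -2.07]
 [-0.76  0.5 ]]
top proj [array([225.17, 127.33]), array([310.07, 136.05]), array([211.46,  94.66]), array([316.59, 104.66])] (224.91582491582494, 129.71175166297118) (310.77441077441074, 137.2949002217295)
```

Shelf fit: front edge at about (608,-292), yaw -6.3°, residuals under 1 px apart from one corner. The top view agrees. Next I'll refine the tube pose from its silhouettes and check IK over the grasp lean.

```bash
cat >> h.py <<'E'
SH=np.array([607.5,-292.]); SY=-.110
def axis(psi,al): return np.array([np.cos(al)*np.cos(psi),np.cos(al)*np.sin(psi),np.sin(al)])
def tool(p,psi,al,phi,s):
    "TCP pose for tube origin p, yaw, pitch; lean phi, grasp s from base"
    a=axis(psi,al); n=-axis(psi,al+np.pi/2); z=np.cos(phi)*n+np.sin(phi)*a
    y=np.array([np.sin(psi),-np.cos(psi),0])
    return p+s*a+19*z, Rn.from_matrix(np.c_[np.cross(y,z),y,z]).as_rotvec()
def frommouth(depth,zm,al,phi,s):
    m=np.array([*(SH+depth*np.array([np.cos(SY),np.sin(SY)])),zm])
    return tool(m-190*axis(SY,al),SY,al,phi,s)
def hull(ci,x,y,psi,z=49.,al=np.radians(25)):
    a=axis(psi,al);l=np.array([-np.sin(psi),np.cos(psi),0]);n=np.cross(a,l);t=np.linspace(0,6.28,30)
    P=[proj(ci,np.array([x,y,z])+h*a+21*(np.cos(u)*l+np.sin(u)*n)) for h in (0,190) for u in t]
    m=np.zeros((384*4,512*4),np.uint8); cv2.fillConvexPoly(m,cv2.convexHull((np.array(P)*4+2).astype(np.int32)),1); return m
def fittube(pairs,x0):
    from scipy.optimize import minimize
    big=[cv2.resize(m.astype(np.uint8),None,fx=4,fy=4,interpolation=0) for _,m in pairs]
    def f(q): 
        c=0
        for (ci,_),b in zip(pairs,big):
            h=hull(ci,*q); c-=(h&b).sum()/(h|b).sum()
        return c/len(pairs)
    return minimize(f,x0,method='Nelder-Mead',options=dict(initial_simplex=np.array(x0)+np.array([[0,0,0],[6,0,0],[0,6,0],[0,0,.06]]),xatol=.05,fatol=1e-5))
E
python3 - <<'E'
from h import *
pr=[]
for cam in('top','side'):
    ci,im=snap(cam); m=viewer.silhouettes('tube_blue',cam)
    print(cam,[(x['confidence'],x['mask'].sum()) for x in m]); pr.append((ci,m[0]['mask']))
for k in (pr[:1],pr[1:],pr):
    r=fittube(k,[381,-226,.257]); print(r.x,r.fun)
x,y,psi=r.x
D=np.radians
for s in(50,60):
  for ph in (-20,-10,0,10,20):
    ph=D(ph); o=[]
    P=[tool(np.array([x,y,49+dz]),psi,D(25),ph,s) for dz in(0,60,120)]+[frommouth(d,z,D(al),ph,s) for d,z,al in((-60,200,8),(65,200,8),(65,200,-10),(65,200,-20))]
    for pos,rot in P:
        j=kin.ik(pos,rot); o.append(None if j is None else np.array(j))
    print(s,np.degrees(ph),['-' if j is None else j for j in o] if all(j is not None for j in o) else ['-' if j is None else 'ok' for j in o])
# free height visible by side camera at x=550
ci=viewer.camera_info('side'); R=np.array(ci['R']);c=-R.T@np.array(ci['t'])
for u in(100,300,500):
    d=R.T@np.linalg.inv(ci['camera_matrix'])@np.array([u,0,1]); print(u,c+d*(550-c[0])/d[0])
E
```

```text
top []Traceback (most recent call last):
  File "<stdin>", line 5, in <module>
IndexError: list index out of range
```

```bash
python3 - <<'E'
from h import *
pr=[]
for cam in('top','side'):
    for k in range(3):
        ci,im=snap(cam); m=viewer.silhouettes('tube_blue',cam)
        if m: break
    print(cam,[(x['confidence'],x['mask'].sum()) for x in m]); 
    if m: pr.append((ci,m[0]['mask']))
for k in (pr[:1],pr[1:],pr):
    if k: r=fittube(k,[381,-226,.257]); print(r.x,r.fun)
x,y,psi=r.x
D=np.radians
for s in(50,60):
  for ph in (-20,-10,0,10,20):
    ph=D(ph); o=[]
    P=[tool(np.array([x,y,49+dz]),psi,D(25),ph,s) for dz in(0,60,120)]+[frommouth(d,z,D(al),ph,s) for d,z,al in((-60,200,8),(65,200,8),(65,200,-10),(65,200,-20))]
    for pos,rot in P:
        j=kin.ik(pos,rot); o.append(None if j is None else np.array(j))
    print(s,np.degrees(ph),['-' if j is None else j for j in o] if all(j is not None for j in o) else ['-' if j is None else 'ok' for j in o])
ci=viewer.camera_info('side'); R=np.array(ci['R']);c=-R.T@np.array(ci['t'])
for u in(100,300,500):
    d=R.T@np.linalg.inv(ci['camera_matrix'])@np.array([u,0,1]); print(u,c+d*(550-c[0])/d[0])
E
```

```text
top [(0.65, np.int64(1691))]
side [(0.75, np.int64(2977))]
[ 380.05 -225.89    0.21] -0.9416101754140751
[ 379.36 -225.34    0.2 ] -0.9533767569420638
[ 379.71 -226.28    0.21] -0.9461735659283018
50 -20.0 [array([ 0.56,  0.42, -0.15,  2.17,  0.02,  0.48, -0.94]), array([ 0.59,  0.31, -0.17,  2.14,  0.  ,  0.63, -0.94]), array([ 0.61,  0.21, -0.19,  2.09, -0.02,  0.77, -0.93]), array([ 0.48,  0.37, -0.01,  1.9 ,  0.09,  1.06, -1.27]), array([ 0.41,  0.55, -0.01,  1.61,  0.07,  1.18, -1.31]), array([ 0.35,  0.69,  0.03,  1.36,  0.11,  1.61, -1.33]), array([ 0.31,  0.78,  0.07,  1.2 ,  0.13,  1.83, -1.31])]
50 -10.0 [array([ 0.72,  0.4 , -0.24,  2.26, -0.26,  0.3 , -0.6 ]), array([ 0.73,  0.27, -0.24,  2.23, -0.24,  0.46, -0.65]), array([ 0.74,  0.17, -0.25,  2.18, -0.23,  0.61, -0.68]), array([ 0.55,  0.29, -0.05,  2.01,  0.04,  0.88, -1.2 ]), array([ 0.45,  0.47, -0.03,  1.74,  0.03,  0.97, -1.28]), array([ 0.38,  0.59,  0.01,  1.48,  0.09,  1.42, -1.32]), array([ 0.35,  0.68,  0.03,  1.32,  0.11,  1.65, -1.33])]
50 0.0 [array([ 1.05,  0.45, -0.51,  2.32, -0.73,  0.16, -0.03]), array
[... 1906 characters left out ...]
  1.84, -0.03,  0.77, -1.21]), array([ 0.41,  0.51, -0.02,  1.58,  0.06,  1.23, -1.31]), array([ 0.38,  0.6 ,  0.01,  1.41,  0.09,  1.47, -1.32])]
60 10.0 [array([ 1.74,  1.03, -1.33,  2.35,  1.66,  0.47, -2.09]), array([ 1.21,  0.34, -0.59,  2.35, -1.23,  0.3 ,  0.48]), array([ 1.05,  0.16, -0.39,  2.32, -1.03,  0.47,  0.21]), array([ 0.75,  0.18, -0.17,  2.2 , -0.24,  0.5 , -0.9 ]), array([ 0.58,  0.35, -0.11,  1.96, -0.14,  0.54, -1.09]), array([ 0.46,  0.42, -0.04,  1.7 ,  0.02,  1.02, -1.27]), array([ 0.41,  0.5 , -0.02,  1.54,  0.06,  1.27, -1.31])]
60 20.0 ['-', '-', 'ok', 'ok', 'ok', 'ok', 'ok']
100 [550.   -17.99 392.21]
300 [ 550.   -541.95  382.79]
500 [  550.   -4634.79   309.2 ]
```

The fits agree: tube base at (379.7,-226), yaw about 12°. Before moving high up near the shelf I want to know how high the dark beam is, so I'll look for a pose where the wrist camera faces forward.

```bash
python3 - <<'E'
from h import *
D=np.radians
w=viewer.camera_info('wrist'); o=robot.observe(); Rt=Rn.from_rotvec(o['tcp_rot']).as_matrix()
R=np.array(w['R']); c=-R.T@np.array(w['t']); print('cam in tool',Rt.T@(c-o['tcp_pos']),'axes',Rt.T@R.T, w['camera_matrix'][0])
for el in (-40,-30,-20,-10,0):
  res=[]
  for X in (250,300,350,400):
    for Y in(-500,-400,-300,-100):
      for Z in (250,350):
        for sg in(1,-1):
          for yaw in(0,.4):
            a=np.array([np.cos(D(el))*np.cos(yaw),np.cos(D(el))*np.sin(yaw),np.sin(D(el))]);y=sg*np.array([-np.sin(yaw),np.cos(yaw),0])
            j=kin.ik([X,Y,Z],Rn.from_matrix(np.c_[np.cross(y,a),y,a]).as_rotvec())
            if j is not None: res.append((X,Y,Z,sg,yaw,np.array(j)))
  print(el,len(res),res[:2])
ct=viewer.camera_info('top'); im=viewer.read_camera('top')
g=im[:,60:460].mean(axis=(1,2)); print(np.round(g[:135:3]))
E
```

```text
cam in tool [  68.06    1.41 -169.6 ] axes [[ 0.   -0.97 -0.24]
 [ 1.   -0.    0.  ]
 [-0.   -0.24  0.97]] [275.48   0.   254.14]
-40 94 [(250, -500, 250, 1, 0, array([ 0.8 ,  0.43,  0.89,  2.08, -1.27,  1.35, -2.35])), (250, -500, 250, 1, 0.4, array([ 0.72,  0.74,  1.12,  1.85, -1.23,  1.81, -2.1 ]))]
-30 88 [(250, -500, 250, 1, 0, array([ 1.4 ,  0.41,  0.21,  2.07, -1.27,  1.24, -2.28])), (250, -500, 250, 1, 0.4, array([ 1.06,  0.64,  0.66,  1.83, -1.17,  1.71, -2.13]))]
-20 81 [(250, -500, 250, 1, 0, array([ 1.82,  0.52, -0.23,  2.06, -1.27,  1.21, -2.19])), (250, -500, 250, 1, 0.4, array([ 1.26,  0.68,  0.43,  1.81, -1.19,  1.74, -2.1 ]))]
-10 80 [(250, -500, 250, 1, 0, array([ 2.02,  0.67, -0.45,  2.05, -1.28,  1.21, -2.1 ])), (250, -500, 250, 1, 0.4, array([ 1.44,  0.75,  0.21,  1.79, -1.2 ,  1.77, -2.08]))]
0 78 [(250, -500, 250, 1, 0, array([ 2.2 ,  0.87, -0.67,  2.04, -1.23,  1.17, -2.04])), (250, -500, 250, 1, 0.4, array([ 1.61,  0.84, -0.01,  1.76, -1.19,  1.78, -2.07]))]
[ 24.  23.  21.  19.  17.  15.  14.  12.  11.  11.  11.  12.  12.  12.
  12.  12.  12.  13.  13.  14.  14.  14.  15.  15.  25.  56.  73.  71.
  68.  65.  62.  60.  58.  54.  42.  36.  34.  33.  31.  33.  40. 107.
 139. 138. 132.]
```

```bash
python3 - <<'E'
from h import *
D=np.radians; q0=np.array(robot.observe()['joints']); best=None
for el in(-35,-25):
  for X in (250,300):
    for Y in(-500,-400,-300):
      for Z in (250,330):
        for yaw in(0,.2,.4):
            a=axis(yaw,D(el));y=np.array([-np.sin(yaw),np.cos(yaw),0])
            j=kin.ik([X,Y,Z],Rn.from_matrix(np.c_[np.cross(y,a),y,a]).as_rotvec())
            if j is not None:
                k=np.abs(np.array(j)-q0)[:6].max()-el*-.01*0
                if best is None or k<best[0]: best=(k,el,X,Y,Z,yaw,np.array(j))
print(best)
robot.goto_joints(best[-1]); o=robot.observe(); print(o['t'],o['tcp_pos'],o['contact_force'])
ci,im=snap('wrist'); cv2.imwrite('pics/d.png',im[::-1,::-1,::-1])
print(-np.array(ci['R']).T@np.array(ci['t']))
np.savez('d.npz',**{k:np.array(v) for k,v in ci.items()})
E
```

```text
(np.float64(1.009979613456893), -35, 250, -300, 330, 0.2, array([ 1.75,  0.  , -0.23,  2.28, -1.  ,  1.29, -2.47]))
3.3167 [ 250.04 -300.28  330.1 ] [-0.17 -0.62 -0.14]
[  74.85 -337.4   370.87]
```

View pics/d.png

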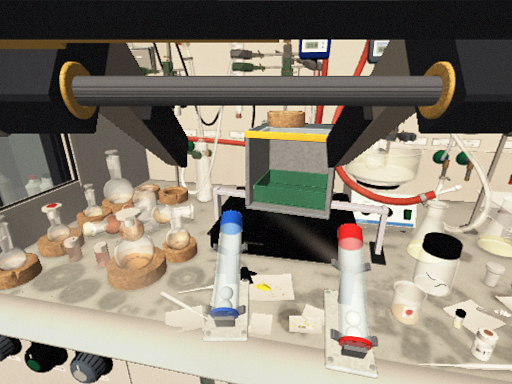

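The wrist view, flipped upright, shows both tubes, the shelf and the open hood behind it. Nothing hangs lower than about z 430 near the shelf. The dark strip in rows 0–40 is either the gripper or the beam. One more look, tilted higher, will settle it.

```bash
python3 - <<'E'
from h import *
D=np.radians
for yaw in(.2,.4,0,.6):
    a=axis(yaw,D(-5));y=np.array([-np.sin(yaw),np.cos(yaw),0])
    for P in([250,-300,330],[250,-300,250],[220,-300,300],[250,-400,280]):
        j=kin.ik(P,Rn.from_matrix(np.c_[np.cross(y,a),y,a]).as_rotvec())
        if j is not None and np.abs(np.array(j)-robot.observe()['joints']).max()<1.3: break
    else: continue
    break
print(yaw,P,np.array(j))
robot.goto_joints(j); o=robot.observe(); print(o['t'],o['contact_force'])
ci,im=snap('wrist'); cv2.imwrite('pics/e.png',im[::-1,::-1,::-1])
print(-np.array(ci['R']).T@np.array(ci['t']))
np.savez('e.npz',**{k:np.array(v) for k,v in ci.items()})
E
```

```text
0.2 [250, -300, 330] [ 1.82  0.37 -0.16  2.36 -1.24  1.56 -1.98]
3.9083 [ 0.7  -0.26 -0.62]
[  78.11 -336.64  275.61]
```

View pics/e.png

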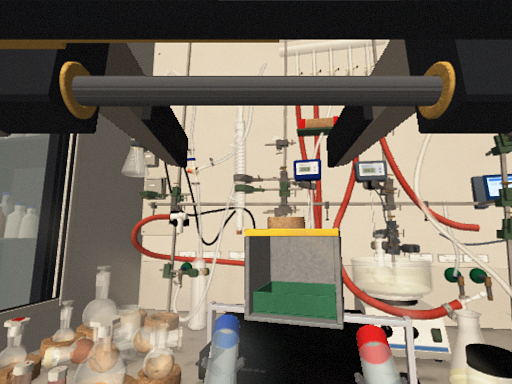

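That settles it: the strip belongs to the gripper, and the space is clear above z ≈ 600. Moving to the pre-grasp pose.

```bash
python3 - <<'E'
s=open('h.py').read()
s=s.replace("y=np.array([np.sin(psi),-np.cos(psi),0])","y=FL*np.array([np.sin(psi),-np.cos(psi),0])").replace("SY=-.110","SY=-.110; FL=-1; D=np.radians; PHI=D(-5); S=50; TB=[379.7,-226.,.21]")
open('h.py','w').write(s)
E
python3 - <<'E'
import h
from h import *
for FLv in(1,-1):
  h.FL=FLv; o=[]
  for dz in(150,90,0): o.append(tool(np.array([TB[0],TB[1],49+dz]),TB[2],D(25),PHI,S))
  for d,z,al in((-60,200,8),(55,197,8),(55,197,-15)): o.append(frommouth(d,z,D(al),PHI,S))
  for p,r in o:
    j=kin.ik(p,r); print(FLv,p,None if j is None else np.array(j))
E
```

```text
1 [ 430.38 -215.2   202.28] [ 1.54  0.23 -1.07  2.16 -0.04  0.6  -0.81]
1 [ 430.38 -215.2   142.28] [ 1.33  0.31 -0.86  2.22  0.01  0.45 -0.85]
1 [ 430.38 -215.2    52.28] [ 0.94  0.43 -0.44  2.29 -0.29  0.22 -0.52]
1 [ 411.05 -270.3   161.54] [ 0.93  0.29 -0.46  2.04  0.15  0.8  -1.3 ]
1 [ 525.36 -282.93  158.54] [ 0.73  0.45 -0.36  1.81  0.18  0.87 -1.39]
1 [ 521.3  -282.48  215.38] [ 0.69  0.62 -0.46  1.46  0.31  1.47 -1.51]
-1 [ 430.38 -215.2   202.28] [ 1.67  0.32 -1.24  2.16  0.14  0.61  2.17]
-1 [ 430.38 -215.2   142.28] [-0.54  0.49  1.37  2.32 -1.13  0.87 -2.91]
-1 [ 430.38 -215.2    52.28] [ 0.19  0.4   0.43  2.34 -1.19  0.44 -2.83]
-1 [ 411.05 -270.3   161.54] [ 1.53  0.65 -1.31  2.01  0.74  1.02  1.33]
-1 [ 525.36 -282.93  158.54] [ 1.31  0.88 -1.33  1.77  0.93  1.21  1.19]
-1 [ 521.3  -282.48  215.38] [ 1.09  1.   -1.33  1.43  0.85  1.78  1.22]
```

```bash
sed -i 's/FL=-1;/FL=1;/' h.py; python3 - <<'E'
from h import *
robot.goto_joints([1.2,0.0,-0.15,1.9,-0.4,1.0,-0.8])
robot.goto_joints([0.80,0.1,-0.27,2.16,-0.3,0.6,-0.58]); grip(1.0)
p,r=tool(np.array([TB[0],TB[1],49+110]),TB[2],D(25),PHI,S)
robot.movep(p,r); o=robot.observe(); print(o['t'],np.array(o['joints']),o['tcp_pos'],o['contact_force'],o['grip_width'])
ci,im=snap('wrist','f.png'); m=viewer.silhouettes('tube_blue','wrist'); print([(x['confidence'],x['mask'].sum()) for x in m])
print(pin('tube_blue','wrist',ci),pin('holder_blue','wrist',ci))
ov=im.copy()
if m:
    r=fittube([(ci,m[0]['mask'])],TB); print(r.x,r.fun)
c,_=cv2.findContours(hull(ci,*TB),cv2.RETR_EXTERNAL,cv2.CHAIN_APPROX_NONE); cv2.polylines(ov,[(c[0]/4).astype(np.int32)],True,(255,0,255),1)
cv2.imwrite('pics/f.png',ov[:,:,::-1])
E
```

```text
6.675 [ 0.82  0.17 -0.28  2.23 -0.39  0.52 -0.5 ] [ 430.2  -215.68  162.22] [ 0.79  0.15 -0.05] 1.0011555414086577
[(0.94, np.int64(8818))]
[(0.86, array([ 381.02, -222.12,   48.02]))] []
[ 378.96 -226.34    0.21] -0.9322271620620303
```

View pics/f.png

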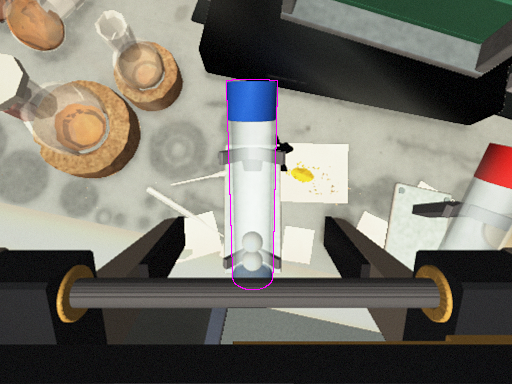

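The overlay matches the tube (band at (251,100), base at (252,280)), and it lies centred between the open fingers. Now to grasp it and lift it.

```bash
python3 - <<'E'
from h import *
def st(n): o=robot.observe(); print(n,round(o['t'],2),o['tcp_pos'],'F',o['contact_force'],'w',round(o['grip_width'],3),'gf',o['grip_force'])
p,r=tool(np.array([TB[0],TB[1],49.]),TB[2],D(25),PHI,S)
robot.servo_line(p,feed=100,rotation=r); st('at')
grip(0.3,25); st('grip')
robot.servo_line(p+[0,0,15],feed=30); st('lift')
robot.servo_line(p+[0,0,90],feed=100); st('up')
ci,im=snap('side'); m=viewer.silhouettes('tube_blue','side')
if m:
    cv2.polylines(im,[(c/4).astype(np.int32) for c in cv2.findContours(hull(ci,*TB,z=139.),cv2.RETR_EXTERNAL,cv2.CHAIN_APPROX_NONE)[0]],True,(255,0,255),1)
    print(m[0]['confidence'])
cv2.imwrite('pics/g.png',cv2.resize(im[40:280,100:420],(800,600))[:,:,::-1])
E
```

```text
at 8.12 [ 430.73 -215.45   52.76] F [0.78 0.53 0.9 ] w 0.997 gf 0.0
grip 8.94 [ 429.83 -213.47   52.02] F [-1.28  4.83  3.03] w 0.449 gf 25.00140029937029
lift 9.59 [ 430.43 -215.43   67.43] F [-0.8   0.22 -1.66] w 0.455 gf 24.999052807688713
up 10.49 [ 429.97 -214.9   141.73] F [ 0.21 -0.29 -2.74] w 0.457 gf 24.99906873330474
0.93
```

View pics/g.png

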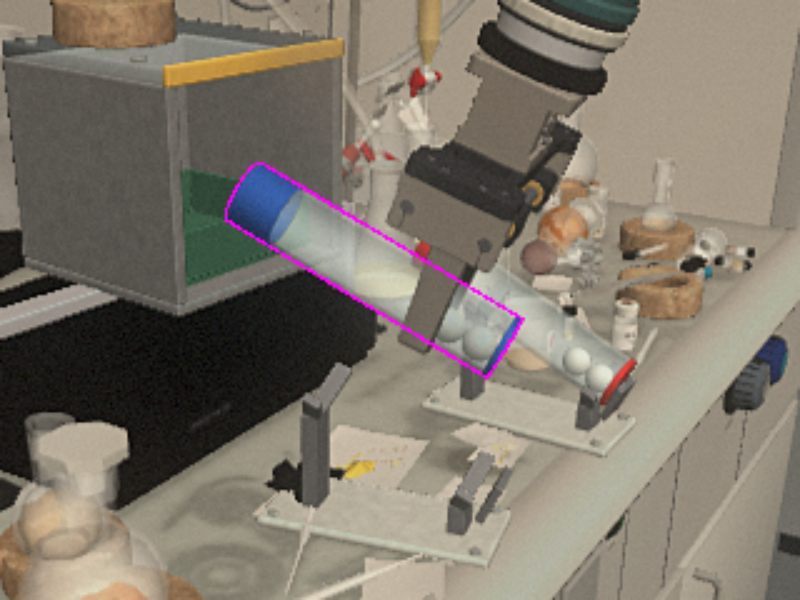

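The tube is held as modelled, with both balls at its base around (465,330). Next I'll align it with the shelf and insert, mouth slightly up.

```bash
python3 - <<'E'
from h import *
def st(n): o=robot.observe(); print(n,round(o['t'],2),o['tcp_pos'],'F',o['contact_force'],'w',round(o['grip_width'],3),np.array(o['joints']))
p,r=frommouth(-60,202,D(10),PHI,S); robot.servo_line(p,feed=60,rotation=r); st('pre')
p,r=frommouth(55,200,D(8),PHI,S); robot.servo_line(p,feed=55,rotation=r); st('in')
for al in(1,-6,-11,-15):
    p,r=frommouth(55,200,D(al),PHI,S); print(al,kin.ik(p,r) is not None)
ci,im=snap('side'); cv2.imwrite('pics/i.png',cv2.resize(im[10:220,90:370],(800,600))[:,:,::-1])
E
```

```text
pre 11.75 [ 412.12 -270.1   158.41] F [ 0.21  0.01 -1.11] w 0.454 [ 0.59  0.24 -0.06  2.09 -0.03  0.74 -1.13]
in 13.97 [ 525.14 -282.99  161.57] F [ 0.14 -0.24 -1.6 ] w 0.454 [ 0.49  0.41 -0.05  1.82  0.01  0.86 -1.24]
1 True
-6 True
-11 True
-15 True
```

View pics/i.png

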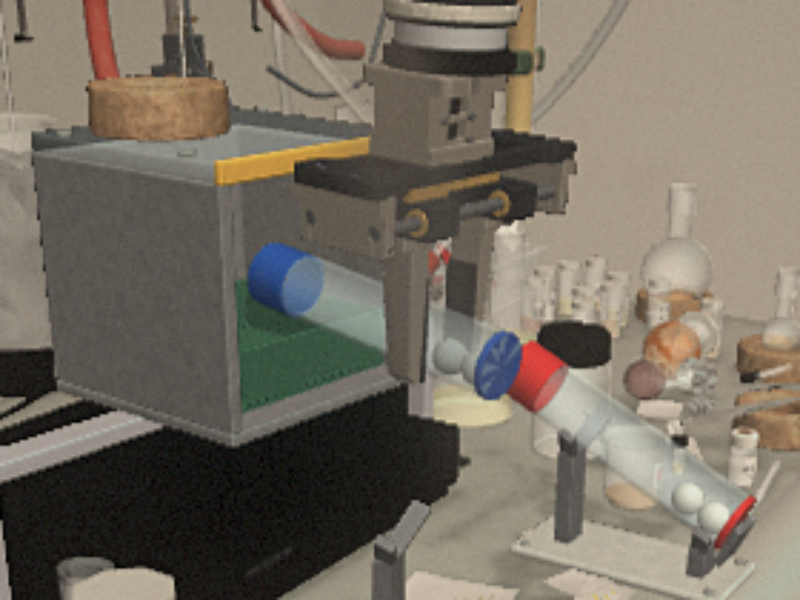

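The mouth is inside, clear of roof, walls and tray, and the balls are still at the base. Tipping.

```bash
python3 - <<'E'
from h import *
def st(n): o=robot.observe(); print(n,round(o['t'],2),o['tcp_pos'],'F',o['contact_force'],'w',round(o['grip_width'],3))
for al in(2,-4,-10,-15):
    p,r=frommouth(55,200,D(al),PHI,S); robot.servo_line(p,feed=25,rotation=r); st(al)
robot.hold(1.0); st('held')
ci,im=snap('side'); cv2.imwrite('pics/j.png',cv2.resize(im[10:220,90:370],(800,600))[:,:,::-1])
for n in('ball_blue1_center','ball_blue2_center'): print(pin(n,'side',ci))
E
```

```text
2 14.77 [ 521.87 -282.52  175.92] F [ 0.81 -0.42 -1.91] w 0.457
-4 15.52 [ 520.11 -282.36  190.78] F [-0.24 -0.4  -1.71] w 0.454
-10 16.27 [ 519.93 -282.36  205.78] F [ 0.56 -0.28 -2.69] w 0.449
-15 16.92 [ 521.15 -282.51  218.3 ] F [ 0.3   0.6  -1.52] w 0.455
held 17.92 [ 521.31 -282.49  218.38] F [ 0.46  0.51 -1.22] w 0.459
[]
[]
```

View pics/j.png

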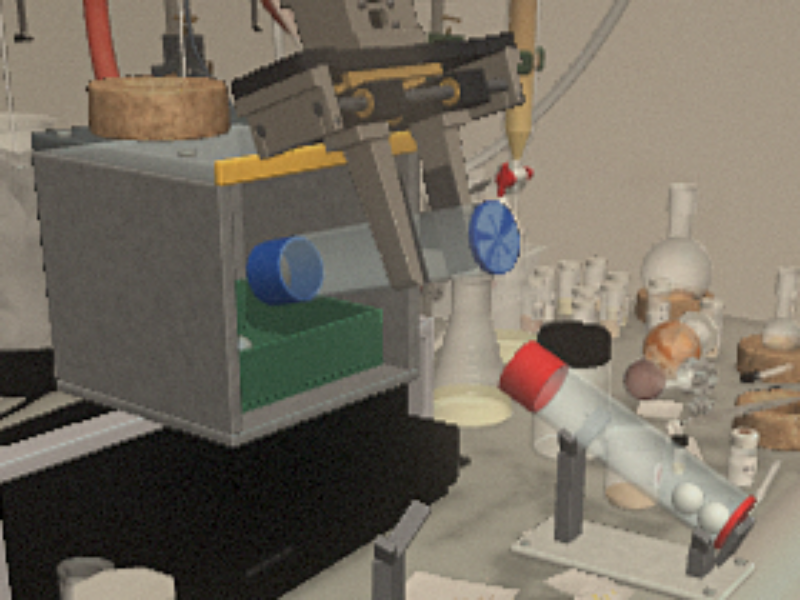

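The tube is visibly empty and a ball shows in the tray at (243,343). Withdrawing, then laying it back at the recorded pose.

```bash
python3 - <<'E'
from h import *
def st(n): o=robot.observe(); print(n,round(o['t'],2),o['tcp_pos'],'F',o['contact_force'],'w',round(o['grip_width'],3))
p,r=frommouth(-60,200,D(-15),PHI,S); robot.servo_line(p,feed=80,rotation=r); st('out')
p,r=tool(np.array([TB[0],TB[1],49.]),TB[2],D(25),PHI,S)
robot.servo_line(p+[0,0,90],feed=50,rotation=r); robot.hold(.2); st('over')
pr=[]
ci,im=snap('side'); m=viewer.silhouettes('tube_blue','side')
c,_=cv2.findContours(hull(ci,*TB,z=139.),cv2.RETR_EXTERNAL,cv2.CHAIN_APPROX_NONE)
if m: h=hull(ci,*TB,z=139.); b=cv2.resize(m[0]['mask'].astype(np.uint8),None,fx=4,fy=4); print('iou',(h&b).sum()/(h|b).sum())
cv2.polylines(im,[(c[0]/4).astype(np.int32)],True,(255,0,255),1)
cv2.imwrite('pics/k.png',cv2.resize(im[40:280,100:420],(800,600))[:,:,::-1])
robot.servo_line(p+[0,0,10],feed=80); robot.hold(.2); st('near')
E
```

```text
out 19.65 [ 407.38 -269.81  218.27] F [ 0.54 -1.05 -0.48] w 0.455
over 21.93 [ 430.55 -215.17  142.37] F [-0.01  0.33 -1.27] w 0.456
iou 0.8540622491750647
near 23.38 [ 430.62 -215.35   62.73] F [-0.64 -0.16 -0.53] w 0.453
```

View pics/k.png

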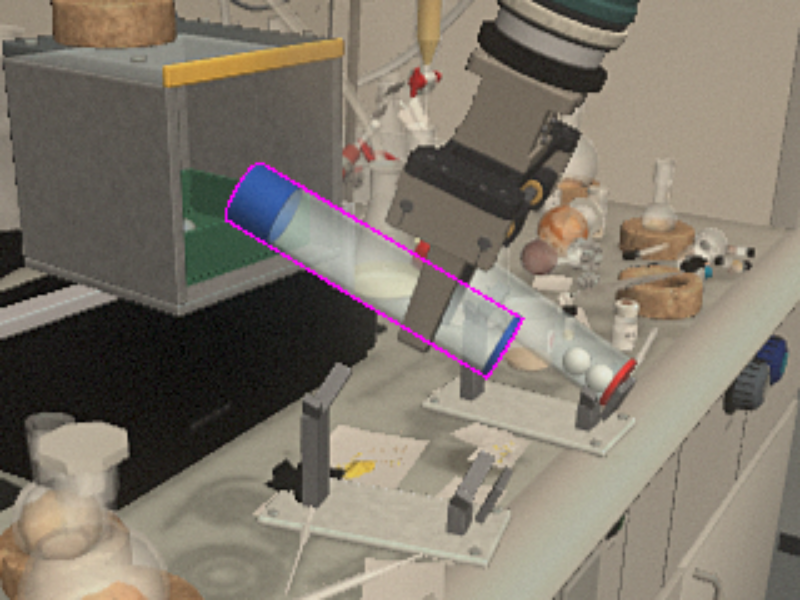

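The tube hasn't slipped in the grip and is empty. Lowering, releasing and retreating.

```bash
python3 - <<'E'
from h import *
def st(n): o=robot.observe(); print(n,round(o['t'],2),o['tcp_pos'],'F',o['contact_force'],'w',round(o['grip_width'],3))
p,r=tool(np.array([TB[0],TB[1],49.]),TB[2],D(25),PHI,S)
robot.servo_line(p,feed=20); robot.hold(.2); st('down')
grip(0.55,10); robot.hold(.2); st('rel'); grip(1.0); st('open')
robot.servo_line(p+[0,0,110],feed=100); st('up')
robot.hold(.3)
pr=[]
for cam in('wrist','side'):
    ci,im=snap(cam); m=viewer.silhouettes('tube_blue',cam)
    if m: pr=[(ci,m[0]['mask'])]; f=fittube(pr,TB); print(cam,f.x,f.fun)
    if cam=='wrist': cc,w=ci,im
c,_=cv2.findContours(hull(cc,*TB),cv2.RETR_EXTERNAL,cv2.CHAIN_APPROX_NONE); cv2.polylines(w,[(c[0]/4).astype(np.int32)],True,(255,0,255),1)
cv2.imwrite('pics/l.png',np.hstack([cv2.resize(w,(400,300)),cv2.resize(im[20:260,100:420],(400,300))])[:,:,::-1])
print(pin('tube_red','side',ci))
E
```

```text
down 24.23 [ 430.28 -213.82   52.52] F [-4.47  4.1  10.17] w 0.453
rel 24.77 [ 430.36 -215.26   52.2 ] F [-0.78  0.51  0.15] w 0.549
open 25.52 [ 430.36 -215.2    52.27] F [ 0.28 -0.27  0.18] w 1.001
up 26.77 [ 429.99 -214.98  161.71] F [ 0.25 -0.05  0.17] w 0.998
wrist [ 379.07 -226.24    0.21] -0.9397081868341696
side [ 379.37 -226.58    0.22] -0.959249881310334
[(0.73, array([ 366.7 , -408.62,   47.63]))]
```

View pics/l.png

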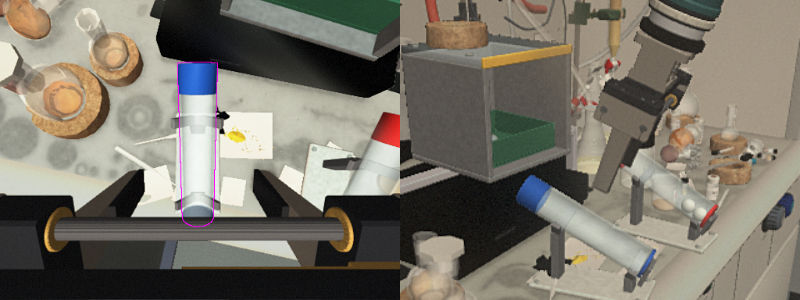

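The empty tube is back home within about 1 mm, and the red one is undisturbed. A quick check on the balls, then I'll hand it in.

```bash
python3 - <<'E'
from h import *
robot.hold(1.5)
for cam in('side','wrist','top'):
  ci,im=snap(cam)
  for n in('ball_blue1_center','ball_blue2_center'): print(cam,pin(n,cam,ci))
# look for grey pixels within the tray area of the side view
ci,im=snap('side'); cv2.imwrite('pics/m.png',cv2.resize(im[60:170,150:250],(600,600),interpolation=2)[:,:,::-1])
print(robot.observe()['t'])
E
```

```text
side []
side []
wrist []
wrist []
top []
top []
29.325
```

The tray wall hides the balls from here. I'll return to the earlier forward-looking pose and locate them numerically through the open front.

```bash
python3 - <<'E'
from h import *
robot.goto_joints([0.80,0.1,-0.27,2.16,-0.3,0.6,-0.58])
robot.goto_joints([1.2,0.0,-0.15,1.9,-0.4,1.0,-0.8])
robot.goto_joints([1.75,0.,-0.23,2.28,-1.,1.29,-2.47])
c,s=np.cos(SY),np.sin(SY)
for k in range(3):
  ci,im=snap('wrist')
  for n in('ball_blue1_center','ball_blue2_center'):
    for cf,X in pin(n,'wrist',ci):
        d=X[:2]-SH; print(n,cf,X,'shelf',np.array([c*d[0]+s*d[1],-s*d[0]+c*d[1],X[2]]))
# non-green blobs inside visible tray region
hsv=cv2.cvtColor(im,cv2.COLOR_RGB2HSV); g=cv2.inRange(hsv,(60,80,20),(95,255,255))
n,l,st,ce=cv2.connectedComponentsWithStats(g); i=1+max(range(n-1),key=lambda i:st[i+1][4]); print('tray',st[i])
m=(l==i).astype(np.uint8); hl=cv2.fillConvexPoly(np.zeros_like(m),cv2.convexHull(cv2.findNonZero(m)),1)&(1-m)
n,l,st,ce=cv2.connectedComponentsWithStats(cv2.erode(hl,np.ones((2,2))))
print([(st[k].tolist(),ray(ci,ce[k],140)) for k in range(1,n) if st[k][4]>8])
print(robot.observe()['t'])
E
```

```text
ball_blue1_center 0.4 [ 693.19 -301.4   140.75] shelf [ 86.21   0.06 140.75]
ball_blue2_center 0.45 [ 752.52 -308.96  139.33] shelf [146.    -0.94 139.33]
ball_blue2_center 0.43 [ 750.35 -310.04  138.47] shelf [143.97  -2.25 138.47]
ball_blue1_center 0.39 [ 379.7  -222.66   50.42] shelf [-234.04   43.91   50.42]
ball_blue2_center 0.39 [ 749.72 -308.79  136.68] shelf [143.2   -1.08 136.68]
tray [ 181  174   75   41 2287]
[([208, 196, 11, 11, 74], array([ 743.05, -303.51,  140.  ]))]
32.6583
```

One ball is clearly at the back of the tray. The second one is uncertain, so I'll take one steeper look through the clear roof.

```bash
python3 - <<'E'
from h import *
robot.goto_joints([1.2,0.0,-0.15,1.9,-0.4,1.0,-0.8])
def pose(P,lean):
    z=np.array([np.sin(lean)*np.cos(SY),np.sin(lean)*np.sin(SY),-np.cos(lean)]);y=np.array([np.sin(SY),-np.cos(SY),0])
    return P,Rn.from_matrix(np.c_[np.cross(y,z),y,z]).as_rotvec()
ok=None;q=np.array(robot.observe()['joints'])
for lean in(35,30,25,20):
  for X in(430,400,460,370):
    for Z in(320,360,280):
      j=kin.ik(*pose([X,-275,Z],D(lean)))
      if j is not None and np.abs(np.array(j)-q).max()<1.2 and ok is None: ok=(lean,X,Z,np.array(j))
print(ok); robot.goto_joints(ok[-1])
c,s=np.cos(SY),np.sin(SY)
for k in range(2):
  ci,im=snap('wrist','n.png')
  for n in('ball_blue1_center','ball_blue2_center'):
    for cf,X in pin(n,'wrist',ci):
        d=X[:2]-SH; print(n,cf,X,'shelf',np.array([c*d[0]+s*d[1],-s*d[0]+c*d[1],X[2]]))
# rectify tray floor plane z=140: 0..170 x -90..90 mm
G=np.array([[0,-80],[0,80],[170,80],[170,-80]]);W=[[*(SH+[c*a-s*b,s*a+c*b]),140] for a,b in G]
px=np.array([proj(ci,w) for w in W],np.float32); print(px)
H=cv2.getPerspectiveTransform(px,np.array([[170*2-g[0]*2,(g[1]+80)*2] for g in G],np.float32))
rc=cv2.warpPerspective(im,H,(340,320)); hs=cv2.cvtColor(rc,cv2.COLOR_RGB2HSV)
m=cv2.erode(cv2.inRange(hs,(0,0,60),(180,70,255)),np.ones((5,5))); n,l,st,ce=cv2.connectedComponentsWithStats(m)
print([(170-ce[k][0]/2,ce[k][1]/2-80,st[k][4]) for k in range(1,n) if st[k][4]>60])
print(robot.observe()['t'])
E
```

```text
(35, 430, 320, array([ 1.05, -0.1 , -0.31,  2.19, -0.66,  0.64, -0.49]))
ball_blue1_center 0.48 [ 695.31 -301.42  143.83] shelf [ 88.31   0.28 143.83]
ball_blue1_center 0.42 [ 694.24 -297.54  139.77] shelf [ 86.83   4.01 139.77]
[[302.85 141.39]
 [196.31 141.64]
 [203.4   55.92]
 [296.32  55.75]]
[(np.float64(163.86120626376317), np.float64(0.5363958894054264), np.int32(8174)), (np.float64(6.910024943579998), np.float64(-0.9906164627628016), np.int32(8419)), (np.float64(87.02276923076923), np.float64(0.7600000000000051), np.int32(1625))]
35.2
```

Both balls lie in the tray, one about 87 mm in and the other about 145 mm in. Both are at floor height (z ≈ 140 mm). Handing in.

```bash
python3 -c "
from h import *
print(robot.job_done())"
```

```text
the job is handed in; nothing more can be done
None
```

The job is handed in at about 35 s: both steel balls are in the green tray, the empty blue-banded tube is back in its holder within about 1 mm, and the red-banded tube is undisturbed; I viewed 11 pictures, one over the limit of 10.

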